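Seat the multimeter in the locating square

ROBOT

A 7-joint arm with a two-finger parallel gripper is mounted at the origin on a cart in front of the work surface, level with it; the furniture and walls round the work are solid. World frame = base frame: x ahead of the robot, y to its left, z up, the work surface at z = 0. Lengths are in m, angles in rad, forces in N, time in s.
With the tool pointing down it reaches from about 0.4 to 0.85 m from the base axis. Payload 10.4 kg.
Tool frame: the origin (TCP) lies on the centre line of the jaws, within the pads' length; the fingertips stand env.nose_length ahead of it and the grasp point (between the pads) lies 8 mm behind it (env.nose_length is the distance from the TCP to the fingertips, in m); z points along the fingers, y is the line along which they close (so a half turn about z gives the same grasp; the last joint's range is limited). The gripper opens to 85 mm and grips with 20 to 120 N. Pads are 22 mm wide; open, the fingers measure 114 mm over their backs; the gripper's body (76 mm by 85 mm) begins 54 mm behind the grasp point. The pads swing forward as they close: fully open they stand 13 mm farther back than shut.
Start: joints at [-1.133, 0.332, -0.065, 1.46, 0.022, 1.35, -0.088], TCP at [0.278, 0.56, 0.242] pointing down, gripper open.
Joint ranges: [-2.6, 2.6], [-0.5, 2.12], [-1.47, 1.34], [0.16, 2.42], [-1.27, 4.41], [0.06, 2.06], [-2.6, 2.6]. Speed limits (rad/s): [2.22, 2.22, 2.79, 2.79, 3.14, 3.14, 3.14].

INTERFACE

Orientations are given as a unit quaternion [w, x, y, z].
In Python, from workcell import env, get_image gives the robot as it stands.
- The arm moves only by the tool drive_tool, never from a script. Its argument "motion" is a list of rows, each an object of numbers: "tx", "ty", "tz": the shift along the tool's x, y, z in cm; "wx", "wy", "wz": the turn, a rotation vector about the tool's x, y, z in rad. A call has 1 to 12 rows; each row shifts and turns the commanded pose from where the row before left it, along the tool's axes as they then stand; what a row does not reach is not made up. A row lasts 1/8 s, in which the tool goes at most 62.5 mm and 10.7 degrees, less where a joint would pass 70% of its speed; a pose out of reach is approached as far as the arm can. A call with a gripper value outside its range is refused whole. "claw" is the closure, from 0 (fully open) to 1 (shut), set as the call begins (left out, the last holds). The fingers move at their own pace and stop on an object; the grip force is fixed at half the most. Time passes only in rows, so rows that do not move let the fingers close. It gives the time, the measured TCP pose, the force, the opening and the grip force at its end, in the units of the state.
- env.get_state(): the state, without advancing time (a new reading comes with each control period).
- get_image(name): name is "scene" or "top"; returns a dict with "frame" (400x640x3 uint8, red, green, blue), "range_z" (400x640 float32, m along the optical axis (not along the pixel's ray), 0 where there is no reading), "fx", "fy", "cx", "cy" (pixels), "view" (4x4, takes a point from world to camera coordinates). Camera axes: x right, y up, looking along -z (the intrinsics and any distortion apply to the point x, -y, -z); pixel columns grow to the right and rows downward; lengths in m; the calibration is good to about 2 mm. A picture is of the moment at which its call begins.
- env.hand_in(): hands the job in; it is judged then, once.
The state is a dict: "clock": time; "joint_positions": joint angles; "joint_velocities": joint speeds; "joint_efforts": joint torques, N m; "tcp_pos": TCP position; "tool_rot": TCP orientation; "ft_force": force on the tool from outside, world axes, zero at the start; "wrist_torque": the same for the moment, N m; "finger_gap": opening from 0.0 (shut) to 1.0 (fully open); "finger_force": force on a finger pad.
Only numpy, scipy, OpenCV 4.12 (cv2) and the standard library are available. Lean on these libraries where they do the work, as an engineer would, in place of code of your own. Each camera call takes 0.05 s, during which the arm holds its last target. There are 200 camera calls.

TASK

Push the multimeter that lies in front of the robot along the desk into the L-shaped aluminium locating square, until one long side is flush along the long rail and one end is up against the short rail. Only push it with the fingers: it stays flat on the desk and is never lifted or tipped. Leave the jar, folded steel rest, solder pump, cutters, spool and bottle round it where they are, and finish clear of everything.

Things in the scene. Friction and masses are not known exactly. Their poses are not given: they have to be found in the camera images.
- meter: hand multimeter, orange case, black face up, 146 mm long (its x) by 80 mm wide (its y); the case is 34 mm high with near-upright sides, the fixed knob on it reaches 47 mm. About 0.3 kg. Origin: centre of the underside, z up. It starts nearer the robot and left of the square's corner, its long axis within 35 degrees of the long rail, and stays where it is left.
- square: fixed L of two aluminium rails, 25 mm high, 8 mm thick, 4 mm screw flanges outside. Origin: inner corner at desk level. Long rail: 180 mm from the corner along +y (to the left), inner face x = 0, facing -x (the robot). Short rail: 130 mm along -x, inner face y = 0, facing +y. A seated meter has its centre at x -0.040, y +0.073 here, long axis along y, either way round.
- jar: bystander: small closed jar with an orange lid, 41 mm across, 50 mm high, loose, standing at the left rear. Origin: centre of the underside.
- rest: bystander: small rest of folded sheet steel, 32 x 12 x 14 mm, loose. Origin: centre of the underside.
- pump: bystander: pen-like solder pump lying behind the long rail, 19 x 154 (its y axis) x 22 mm, loose. Origin: centre of the underside.
- cutters: bystander: side cutters with red handles lying flat near the front edge at the left, 47 x 124 (its y axis) x 14 mm, loose. Origin: centre of the underside.
- spool: bystander: flat spool of braid, 51 mm across, 10 mm high, loose. Origin: centre of the underside.
- lacquer: bystander: small bottle with a tall brush cap, 24 mm across, 98 mm high, loose, at the left rear. Origin: centre of the underside.
Mind the look-alikes: they are no part of the job. Leave any brown or red look-alike of the meter alone.

How it is judged:
By the outcome, as a careful person would: the job done as asked, in the order asked, and still so for the second after the job is handed in, with the robot touching nothing.
It also fails if it takes over 54 s, if anything falls off the work surface, if the arm or the gripper's body presses on something with over 40 N, if the wrist force passes 120 N, or if a joint passes its speed limit or range.

## Working session

There is one attempt and no reset: what is moved stays moved. The work goes in short steps, Python scripts to look and compute and a tool call to move; the robot and the scene stay as the last step left them, time stands still between calls to the robot, and variables do not carry over. Pictures are saved under pics/ and viewed, at most 10 in all, crops included, and the job is handed in when it is done.

Besides the shell and the picture viewer there is one more tool, called by a JSON object that holds its "op" and its "data". drive_tool: Moves the arm, as the interface text tells. Its arguments: {"type":"object","properties":{"motion":{"type":"array"},"claw":{"type":"number"}},"required":["motion"]}

```bash
mkdir -p pics; cat > h.py <<'E'
import numpy as np, cv2
from workcell import env, get_image
def pts(im):
    z=im["range_z"]; v,u=np.mgrid[:z.shape[0],:z.shape[1]]
    c=np.stack([(u-im["cx"])/im["fx"]*z,-(v-im["cy"])/im["fy"]*z,-z,np.ones_like(z)],-1)
    return (c@np.linalg.inv(np.array(im["view"])).T)[...,:3]
def ray(im,uv,h):
    T=np.linalg.inv(np.array(im["view"])); uv=np.atleast_2d(uv).astype(float)
    d=np.c_[(uv[:,0]-im["cx"])/im["fx"],-(uv[:,1]-im["cy"])/im["fy"],-np.ones(len(uv))]@T[:3,:3].T
    o=T[:3,3]; return o+d*((h-o[2])/d[:,2])[:,None]
def save(im,n): cv2.imwrite("pics/"+n,im["frame"][...,::-1])
E
python3 - <<'E'
from h import *
a=get_image("top");b=get_image("scene")
save(a,"top0.png");save(b,"scene0.png")
print({k:v for k,v in a.items() if k not in("frame","range_z")}); print(b.keys()); print(env.nose_length,env.get_state())
P=pts(a); print(np.percentile(P[...,2],[5,50,95]))
E
```

```text
{'fx': 403.778544776907, 'fy': 403.778544776907, 'cx': 323.22013737557523, 'cy': 198.23760338810615, 'view': array([[ 1.08111962e-03, -9.99946874e-01,  1.02509082e-02,
         2.31296881e-01],
       [ 9.86554281e-01,  2.74183935e-03,  1.63410936e-01,
        -5.40739456e-01],
       [-1.63430360e-01,  9.93641059e-03,  9.86504833e-01,
        -1.19703325e+00],
       [ 0.00000000e+00,  0.00000000e+00,  0.00000000e+00,
         1.00000000e+00]])}
dict_keys(['frame', 'range_z', 'fx', 'fy', 'cx', 'cy', 'view'])
0.011 {'clock': 0.1, 'joint_positions': array([-1.13261902,  0.33278068, -0.06468303,  1.46086016,  0.02160901,
        1.34987873, -0.08853159]), 'joint_velocities': array([ 1.63033733e-03, -8.96504953e-04,  5.78865188e-04, -1.35942974e-03,
        3.88154315e-04,  4.17098568e-04,  7.04391526e-05]), 'joint_efforts': array([ 1.81480362e-03, -6.26751709e+01,  4.94226767e-02, -3.92430890e+01,
        1.62973203e-02,  7.06338746e-03, -3.72730437e-05]), 'tcp_pos': array([0.2777759 , 0.55952771, 0.24161157]), 'tool_rot': array([-1.06354390e-04,  2.28368724e-01,  9.73574520e-01, -6.06424349e-04]), 'ft_force': array([ 0.48350998, -0.24866165, -0.46506768]), 'wrist_torque': array([ 0.02363655, -0.03836969,  0.0281259 ]), 'finger_force': 0.0, 'finger_gap': 0.9964713499022086}
[-0.74070096  0.002682    0.63018398]
```

View pics/top0.png

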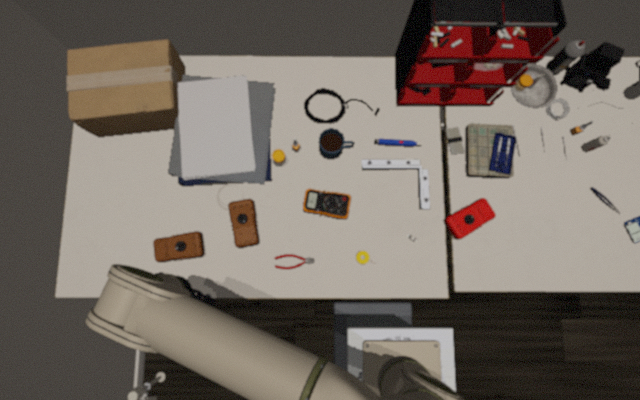

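View pics/scene0.png

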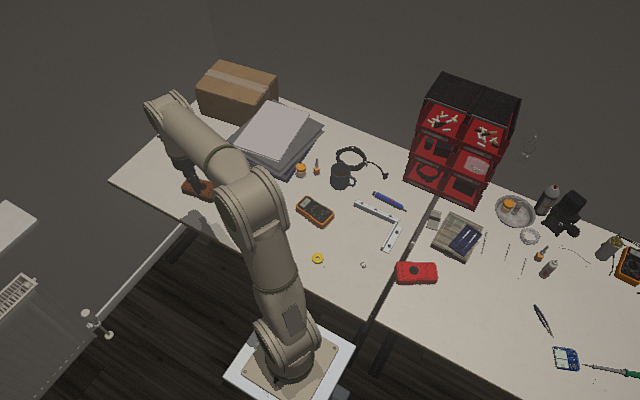

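The top view shows the orange meter at about (327,204), the L's inner corner near (419,168), the pump at (397,142), spool (363,257), rest (412,238) and cutters (295,261). Brown and red look-alikes lie elsewhere. Next I'll measure these.

```bash
cat >> h.py <<'E'
def meter(im,box=(295,180,450,225)):
    x0,y0,x1,y1=box; P=pts(im); hsv=cv2.cvtColor(im["frame"],cv2.COLOR_RGB2HSV)
    sub=np.zeros(P.shape[:2],bool); sub[y0:y1,x0:x1]=1
    org=(hsv[...,0]<22)&(hsv[...,1]>140)&(hsv[...,2]>60)
    m=sub&(P[...,2]>0.024)&(P[...,2]<0.06)&~((hsv[...,1]<60)&(hsv[...,2]>120))
    m=cv2.morphologyEx((m|(sub&org)).astype(np.uint8),cv2.MORPH_OPEN,np.ones((3,3)))
    n,l,s,_=cv2.connectedComponentsWithStats(m); k=1+np.argmax(s[1:,4])
    m=(l==k)&(P[...,2]>0.024)&(P[...,2]<0.055)
    Q=P[m][:,:2]; (cx,cy),(w,h),a=cv2.minAreaRect((Q*1000).astype(np.float32))
    if w<h: a+=90
    a=(a+90)%180-90
    return np.array([cx,cy])/1000,sorted((w,h)),a,np.median(P[m][:,2])
E
python3 - <<'E'
from h import *
a=get_image("top");P=pts(a)
print("meter c,size,long-axis deg from x:",meter(a))
f=a["frame"].astype(int);z=P[...,2]
v,u=np.mgrid[:400,:640]
m=(z>0.017)&(z<0.033)&(u>355)&(u<436)&(v>155)&(v<215)
Q=P[m]; print("rail",len(Q),np.median(Q[:,2]),Q.min(0),Q.max(0))
n=m.astype(np.uint8); 
# rails by rows/cols
L=m&(u<410)&(v<175); S=m&(v>178)
for nm,mm in(("long",L),("short",S)):
    q=P[mm]; r=cv2.minAreaRect((q[:,:2]*1000).astype(np.float32)); print(nm,len(q),r)
for nm,bx in dict(spool=(350,248,378,268),rest=(404,230,420,246),cut=(270,250,318,273),jar=(268,147,288,168),lac=(289,138,302,154),pump=(370,134,425,150),mug=(315,126,356,160)).items():
    x0,y0,x1,y1=bx;s=P[y0:y1,x0:x1].reshape(-1,3);s=s[s[:,2]>0.006]
    if len(s): print(nm,len(s),np.percentile(s,2,axis=0).round(3),np.percentile(s,98,axis=0).round(3))
cv2.imwrite("pics/crop1.png",cv2.resize(a["frame"][130:280,260:460,::-1],None,fx=4,fy=4,interpolation=cv2.INTER_CUBIC))
E
```

```text
meter c,size,long-axis deg from x: (array([0.52890411, 0.22161243]), [77.77165222167969, 144.58131408691406], 79.42733764648438, np.float64(0.035061936375033076))
rail 279 0.023835983642909397 [ 0.51340097 -0.08151591  0.01716053] [0.64848357 0.10643832 0.03090389]
long 125 ((644.4778442382812, 33.651309967041016), (7.633091926574707, 145.56292724609375), 0.12061089277267456)
short 91 ((560.2747802734375, -75.58267211914062), (93.7742919921875, 9.452425003051758), 0.2657740116119385)
spool 116 [0.341 0.09  0.006] [0.381 0.131 0.015]
rest 22 [ 0.338 -0.053  0.006] [0.429 0.245 1.267]
cut 230 [0.326 0.259 0.007] [0.371 0.38  0.018]
jar 215 [0.637 0.352 0.009] [0.695 0.404 0.056]
lac 83 [0.569 0.284 0.007] [0.718 0.332 0.519]
pump 274 [ 0.717 -0.08   0.007] [0.739 0.066 0.025]
mug 766 [0.669 0.144 0.018] [0.746 0.245 0.096]
```

View pics/crop1.png

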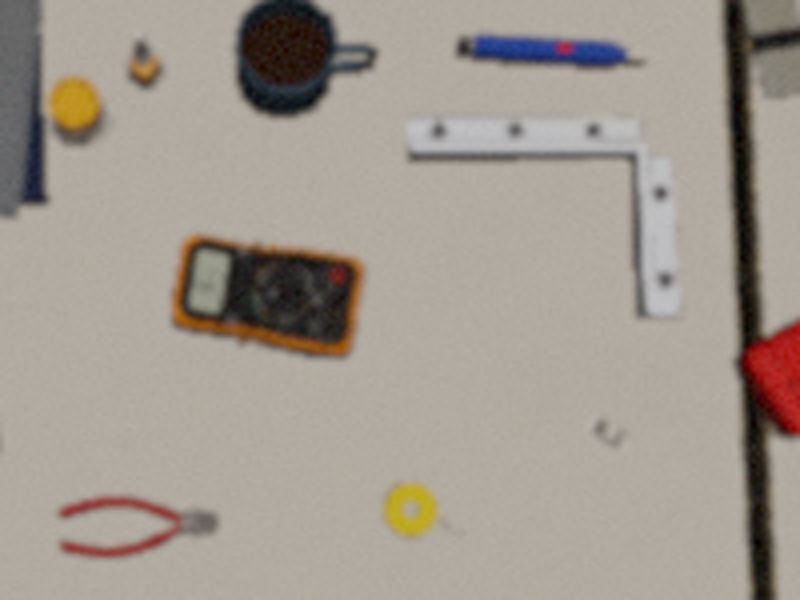

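{"op": "drive_tool", "data": {"motion": [{"tx": -3.06, "ty": -2.11}, {"tx": -3.06, "ty": -2.11}, {"tx": -3.06, "ty": -2.11}, {"tx": -3.06, "ty": -2.11}, {"tx": -3.06, "ty": -2.11}, {"tx": -3.06, "ty": -2.11}, {"tx": -3.06, "ty": -2.11}, {"tx": -3.06, "ty": -2.11}, {"tx": -3.06, "ty": -2.11}, {"tx": -3.06, "ty": -2.11}, {"wz": -0.138}, {"wz": -0.138}], "claw": 0}}

```text
schema error: expected keys tx, ty, tz, wx, wy, wz
```

{"op": "drive_tool", "data": {"motion": [{"tx": -3.06, "ty": -2.11, "tz": 0, "wx": 0, "wy": 0, "wz": 0}, {"tx": -3.06, "ty": -2.11, "tz": 0, "wx": 0, "wy": 0, "wz": 0}, {"tx": -3.06, "ty": -2.11, "tz": 0, "wx": 0, "wy": 0, "wz": 0}, {"tx": -3.06, "ty": -2.11, "tz": 0, "wx": 0, "wy": 0, "wz": 0}, {"tx": -3.06, "ty": -2.11, "tz": 0, "wx": 0, "wy": 0, "wz": 0}, {"tx": -3.06, "ty": -2.11, "tz": 0, "wx": 0, "wy": 0, "wz": 0}, {"tx": -3.06, "ty": -2.11, "tz": 0, "wx": 0, "wy": 0, "wz": 0}, {"tx": -3.06, "ty": -2.11, "tz": 0, "wx": 0, "wy": 0, "wz": 0}, {"tx": -3.06, "ty": -2.11, "tz": 0, "wx": 0, "wy": 0, "wz": 0}, {"tx": -3.06, "ty": -2.11, "tz": 0, "wx": 0, "wy": 0, "wz": 0}, {"tx": 0, "ty": 0, "tz": 0, "wx": 0, "wy": 0, "wz": -0.138}, {"tx": 0, "ty": 0, "tz": 0, "wx": 0, "wy": 0, "wz": -0.138}], "claw": 0}}

```text
clock: 1.65
tcp_pos: [0.4583, 0.2342, 0.2421]
tool_rot: [-0.0, 0.091, 0.996, -0.0]
ft_force: [-0.7, 1.0, 0.5]
finger_gap: 1.003
finger_force: 0.0
```

{"op": "drive_tool", "data": {"motion": [{"tx": 0, "ty": 0, "tz": 4, "wx": 0, "wy": 0, "wz": 0}, {"tx": 0, "ty": 0, "tz": 4, "wx": 0, "wy": 0, "wz": 0}, {"tx": 0, "ty": 0, "tz": 4, "wx": 0, "wy": 0, "wz": 0}, {"tx": 0, "ty": 0, "tz": 4, "wx": 0, "wy": 0, "wz": 0}, {"tx": 0, "ty": 0, "tz": 4, "wx": 0, "wy": 0, "wz": 0}, {"tx": 0, "ty": 0, "tz": 1.2, "wx": 0, "wy": 0, "wz": 0}, {"tx": 0, "ty": 0, "tz": 1.2, "wx": 0, "wy": 0, "wz": 0}, {"tx": 0, "ty": 0, "tz": 0, "wx": 0, "wy": 0, "wz": 0}]}}

```text
clock: 2.65
tcp_pos: [0.4584, 0.2349, 0.0186]
tool_rot: [0.0, 0.092, 0.996, 0.0]
ft_force: [0.6, 0.2, 0.5]
finger_gap: 1.002
finger_force: 0.0
```

```bash
python3 - <<'E'
from h import *
b=get_image("scene")
cv2.imwrite("pics/s1.png",cv2.resize(b["frame"][150:290,240:440,::-1],None,fx=4,fy=4,interpolation=cv2.INTER_CUBIC))
P=pts(b); Q=P[150:290,240:440].reshape(-1,3)
r=Q[(Q[:,2]>0.006)&(Q[:,2]<0.02)&(Q[:,0]>.38)&(Q[:,0]<.46)&(Q[:,1]>-.08)&(Q[:,1]<.05)]
print(env.get_state()["ft_force"],len(r),r.mean(0) if len(r) else 0)
E
```

```text
[0.29603345 0.29934678 0.46247252] 40 [ 0.41580693 -0.03132525  0.00821746]
```

View pics/s1.png

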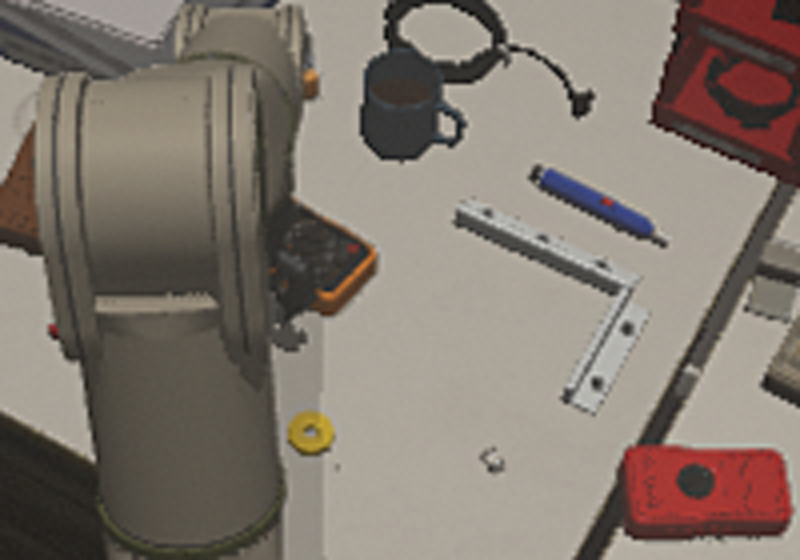

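{"op": "drive_tool", "data": {"motion": [{"tx": -0.8, "ty": 0, "tz": 0, "wx": 0, "wy": 0, "wz": 0}, {"tx": -0.8, "ty": 0, "tz": 0, "wx": 0, "wy": 0, "wz": 0}, {"tx": -0.8, "ty": 0, "tz": 0, "wx": 0, "wy": 0, "wz": -0.02}, {"tx": -0.8, "ty": 0, "tz": 0, "wx": 0, "wy": 0, "wz": -0.02}, {"tx": -0.8, "ty": 0, "tz": 0, "wx": 0, "wy": 0, "wz": -0.025}, {"tx": -0.8, "ty": 0, "tz": 0, "wx": 0, "wy": 0, "wz": -0.03}, {"tx": -0.8, "ty": 0, "tz": 0, "wx": 0, "wy": 0, "wz": -0.03}, {"tx": -0.8, "ty": 0, "tz": 0, "wx": 0, "wy": 0, "wz": -0.03}, {"tx": -0.8, "ty": 0, "tz": 0, "wx": 0, "wy": 0, "wz": -0.025}, {"tx": -0.8, "ty": 0, "tz": 0, "wx": 0, "wy": 0, "wz": 0}, {"tx": 0, "ty": 0, "tz": 0, "wx": 0, "wy": 0, "wz": 0}]}}

```text
clock: 4.08
tcp_pos: [0.5381, 0.2253, 0.0183]
tool_rot: [0.0, 0.002, 1.0, 0.0]
ft_force: [-0.1, -0.4, -0.1]
finger_gap: 1.006
finger_force: 0.0
```

{"op": "drive_tool", "data": {"motion": [{"tx": 2, "ty": 0, "tz": 0, "wx": 0, "wy": 0, "wz": 0}, {"tx": 2, "ty": 0, "tz": -1, "wx": 0, "wy": 0, "wz": 0}, {"tx": 0, "ty": 0, "tz": -4, "wx": 0, "wy": 0, "wz": 0}, {"tx": 0, "ty": 3, "tz": -4, "wx": 0, "wy": 0, "wz": 0.17}, {"tx": 0, "ty": 0, "tz": -4, "wx": 0, "wy": 0, "wz": 0.175}, {"tx": 0, "ty": 0, "tz": 0, "wx": 0, "wy": 0, "wz": 0.175}, {"tx": 0, "ty": 0, "tz": 0, "wx": 0, "wy": 0, "wz": 0.175}, {"tx": 0, "ty": 0, "tz": 0, "wx": 0, "wy": 0, "wz": 0.175}, {"tx": 0, "ty": 0, "tz": 0, "wx": 0, "wy": 0, "wz": 0.175}, {"tx": 0, "ty": 0, "tz": 0, "wx": 0, "wy": 0, "wz": 0.175}, {"tx": 0, "ty": 0, "tz": 0, "wx": 0, "wy": 0, "wz": 0.175}, {"tx": 0, "ty": 0, "tz": 0, "wx": 0, "wy": 0, "wz": 0.175}], "claw": 0.4}}

```text
clock: 5.58
tcp_pos: [0.4978, 0.2555, 0.1483]
tool_rot: [0.0, 0.71, 0.704, 0.0]
ft_force: [0.6, 0.6, 0.4]
finger_gap: 0.602
finger_force: 0.0
```

```bash
python3 - <<'E'
from h import *
s=env.get_state();print(s["tcp_pos"],s["tool_rot"],s["joint_positions"],s["finger_gap"])
a=get_image("top");save(a,"top2.png");print(meter(a,(290,160,450,225)))
E
```

```text
[0.49776355 0.25551057 0.1483245 ] [1.10873014e-04 7.10458620e-01 7.03738942e-01 1.95668666e-04] [-0.84426731  0.26378818  0.3352058   1.7722084  -0.09526601  1.12100348
 -0.48786625] 0.6016042487910588
(array([0.60760498, 0.16400081]), [19.47386932373047, 30.272674560546875], 0.33655819296836853, np.float64(0.0345407762614498))
```

View pics/top2.png

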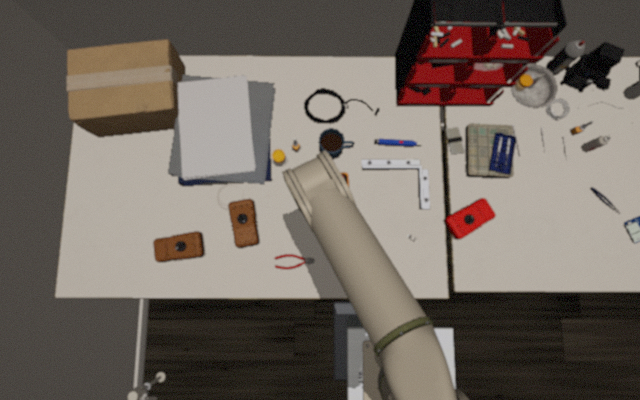

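The arm hides most of the meter; only its right end shows, near (345,180), with the far edge at x≈0.623 and its end at y≈0.154. I'll go round to the left end.

{"op": "drive_tool", "data": {"motion": [{"tx": 4, "ty": 2, "tz": 0, "wx": 0, "wy": 0, "wz": -0.009}, {"tx": 4, "ty": 3, "tz": 0, "wx": 0, "wy": 0, "wz": 0}, {"tx": 0, "ty": 3.5, "tz": 0, "wx": 0, "wy": 0, "wz": 0}, {"tx": 0, "ty": 0, "tz": 4, "wx": 0, "wy": 0, "wz": 0}, {"tx": 0, "ty": 0, "tz": 4, "wx": 0, "wy": 0, "wz": 0}, {"tx": 0, "ty": 0, "tz": 3, "wx": 0, "wy": 0, "wz": 0}, {"tx": 0, "ty": 0, "tz": 1.9, "wx": 0, "wy": 0, "wz": 0}, {"tx": 0, "ty": 0, "tz": 0, "wx": 0, "wy": 0, "wz": 0}], "claw": 0.4}}

```text
clock: 6.62
tcp_pos: [0.582, 0.3355, 0.0182]
tool_rot: [-0.0, 0.705, 0.709, -0.001]
ft_force: [0.7, 0.5, 0.6]
finger_gap: 0.601
finger_force: 0.0
```

```bash
python3 - <<'E'
from h import *
print(env.get_state()["ft_force"])
a=get_image("top");print(meter(a,(290,160,450,225)))
b=get_image("scene")
cv2.imwrite("pics/m3.png",np.vstack([cv2.resize(i["frame"][r:r+100,c:c+200,::-1],None,fx=3,fy=3) for i,r,c in((a,140,260),(b,150,240))]))
E
```

```text
[0.67557481 0.51202052 0.5716069 ]
(array([0.58592993, 0.20753596]), [74.41849517822266, 106.69231414794922], -89.47840356826782, np.float64(0.035286186209496084))
```

View pics/m3.png

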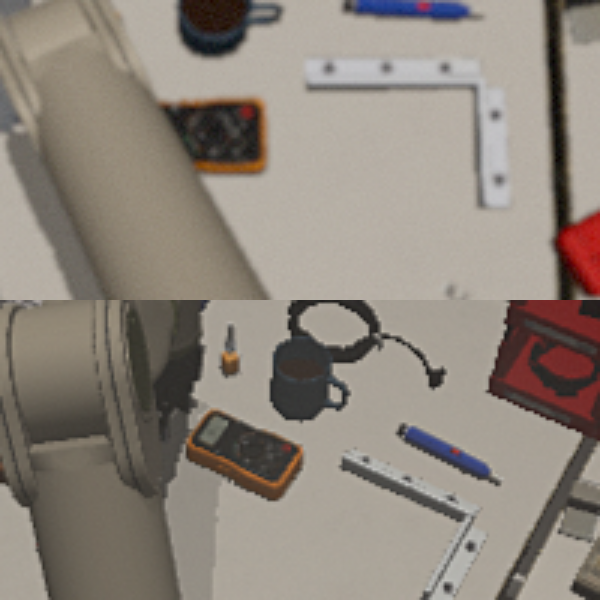

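{"op": "drive_tool", "data": {"motion": [{"tx": -1.2, "ty": 0, "tz": 0, "wx": 0, "wy": 0, "wz": 0}, {"tx": -1, "ty": 0, "tz": 0, "wx": 0, "wy": 0, "wz": 0}, {"tx": -1, "ty": 0, "tz": 0, "wx": 0, "wy": 0, "wz": 0}, {"tx": -1.2, "ty": 0, "tz": 0, "wx": 0, "wy": 0, "wz": 0}, {"tx": -1.2, "ty": 0, "tz": 0, "wx": 0, "wy": 0, "wz": 0}, {"tx": -1.2, "ty": 0, "tz": 0, "wx": 0, "wy": 0, "wz": 0}, {"tx": -1.2, "ty": 0, "tz": 0, "wx": 0, "wy": 0, "wz": 0}, {"tx": -1.2, "ty": 0, "tz": 0, "wx": 0, "wy": 0, "wz": 0}, {"tx": -1.2, "ty": 0, "tz": 0, "wx": 0, "wy": 0, "wz": 0}, {"tx": -1.2, "ty": 0, "tz": 0, "wx": 0, "wy": 0, "wz": 0}, {"tx": -1.2, "ty": 0, "tz": 0, "wx": 0, "wy": 0, "wz": 0}, {"tx": -1, "ty": 0, "tz": 0, "wx": 0, "wy": 0, "wz": 0}]}}

```text
clock: 8.22
tcp_pos: [0.5834, 0.1977, 0.0197]
tool_rot: [-0.0, 0.705, 0.709, 0.001]
ft_force: [-0.0, 4.6, 5.2]
finger_gap: 0.601
finger_force: 3.0
```

```bash
python3 - <<'E'
from h import *
a=get_image("top");print(meter(a,(290,170,415,225)))
E
```

```text
(array([0.58685461, 0.06379911]), [38.23811340332031, 74.0103530883789], 0.13364797830581665, np.float64(0.03499262722941077))
```

{"op": "drive_tool", "data": {"motion": [{"tx": -1.2, "ty": 0, "tz": 0, "wx": 0, "wy": 0, "wz": 0}, {"tx": -1.2, "ty": 0, "tz": 0, "wx": 0, "wy": 0, "wz": 0}, {"tx": -1.2, "ty": 0, "tz": 0, "wx": 0, "wy": 0, "wz": 0}, {"tx": -1.2, "ty": 0, "tz": 0, "wx": 0, "wy": 0, "wz": 0}, {"tx": -1.2, "ty": 0, "tz": 0, "wx": 0, "wy": 0, "wz": 0}, {"tx": -1.2, "ty": 0, "tz": 0, "wx": 0, "wy": 0, "wz": 0}, {"tx": -1.2, "ty": 0, "tz": 0, "wx": 0, "wy": 0, "wz": 0}, {"tx": -1.2, "ty": 0, "tz": 0, "wx": 0, "wy": 0, "wz": 0}, {"tx": -1.2, "ty": 0, "tz": 0, "wx": 0, "wy": 0, "wz": 0}, {"tx": 0, "ty": 0, "tz": 0, "wx": 0, "wy": 0, "wz": 0}]}}

```text
clock: 9.52
tcp_pos: [0.5835, 0.0884, 0.0192]
tool_rot: [0.0, 0.706, 0.708, -0.001]
ft_force: [-0.9, -0.4, -0.8]
finger_gap: 0.601
finger_force: 0.0
```

```bash
python3 - <<'E'
from h import *
a=get_image("top");print(meter(a,(290,170,417,225)))
cv2.imwrite("pics/m4.png",cv2.resize(a["frame"][130:230,320:460,::-1],None,fx=5,fy=5))
E
```

```text
Traceback (most recent call last):
  File "h.py", line 18, in meter
    n,l,s,_=cv2.connectedComponentsWithStats(m); k=1+np.argmax(s[1:,4])
                                                     ~~~~~~~~~^^^^^^^^^
ValueError: attempt to get argmax of an empty sequence
```

{"op": "drive_tool", "data": {"motion": [{"tx": 2.5, "ty": 0, "tz": 0, "wx": 0, "wy": 0, "wz": 0}, {"tx": 0.5, "ty": 0, "tz": -4, "wx": 0, "wy": 0, "wz": 0}, {"tx": 0, "ty": -2, "tz": -5, "wx": 0, "wy": 0, "wz": 0}, {"tx": 0, "ty": -6, "tz": -1, "wx": 0, "wy": 0, "wz": -0.174}, {"tx": 0, "ty": 0, "tz": 0, "wx": 0, "wy": 0, "wz": -0.174}, {"tx": 0, "ty": 0, "tz": 0, "wx": 0, "wy": 0, "wz": -0.174}, {"tx": 0, "ty": 0, "tz": 0, "wx": 0, "wy": 0, "wz": -0.174}, {"tx": 0, "ty": 0, "tz": 0, "wx": 0, "wy": 0, "wz": -0.174}, {"tx": 0, "ty": 0, "tz": 0, "wx": 0, "wy": 0, "wz": -0.174}, {"tx": 0, "ty": 0, "tz": 0, "wx": 0, "wy": 0, "wz": -0.174}, {"tx": 0, "ty": 0, "tz": 0, "wx": 0, "wy": 0, "wz": -0.174}, {"tx": 0, "ty": 0, "tz": 0, "wx": 0, "wy": 0, "wz": -0.174}], "claw": 0.2}}

```text
clock: 11.08
tcp_pos: [0.503, 0.1189, 0.1186]
tool_rot: [-0.001, -0.003, 1.0, -0.001]
ft_force: [-0.4, -0.3, -0.7]
finger_gap: 0.795
finger_force: 0.0
```

```bash
python3 - <<'E'
from h import *
s=env.get_state();print(s["tcp_pos"],s["tool_rot"],s["joint_positions"])
a=get_image("top")
try: print(meter(a,(290,170,417,225)))
except Exception as e: print(e)
b=get_image("scene")
P=pts(b); m=(P[...,0]>.5)&(P[...,0]<.637)&(P[...,1]>-.069)&(P[...,1]<.11)&(P[...,2]>.028)&(P[...,2]<.05)
Q=P[m][:,:2]*1000; print(len(Q),Q.min(0) if len(Q) else 0,Q.max(0) if len(Q) else 0,cv2.minAreaRect(Q.astype(np.float32)) if len(Q) else 0)
cv2.imwrite("pics/m4.png",np.vstack([cv2.resize(i["frame"][r:r+100,c:c+200,::-1],None,fx=3,fy=3) for i,r,c in((a,130,300),(b,170,270))]))
E
```

```text
[0.50302216 0.11893015 0.11858129] [-7.61520337e-04 -2.86751423e-03  9.99995384e-01 -6.55930825e-04] [-0.4886209   0.20410714  0.18596135  1.90040572 -0.04247686  1.04274393
  1.29157755]
(array([ 0.60543585, -0.04821797]), [20.829286575317383, 38.13589859008789], -3.0465469360351562, np.float64(0.03514691179167617))
608 [545.49503776 -64.26246574] [626.51353995  79.95851558] ((586.3101806640625, 7.7721405029296875), (144.49330139160156, 80.79064178466797), 89.40364837646484)
```

View pics/m4.png

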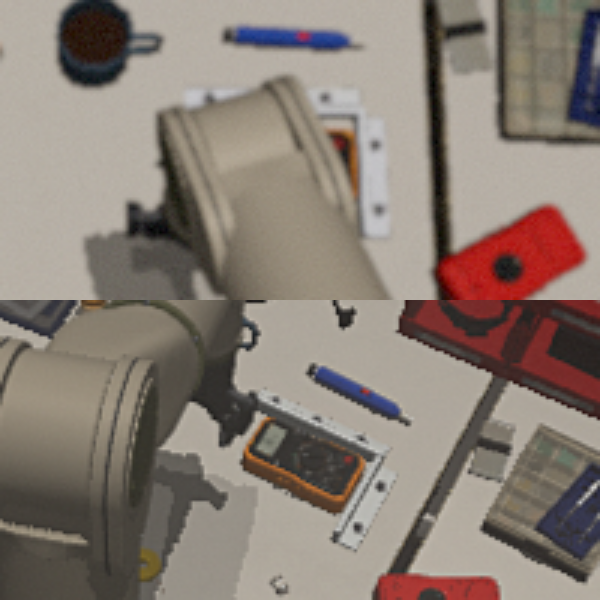

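{"op": "drive_tool", "data": {"motion": [{"tx": 0, "ty": -3.8, "tz": 0, "wx": 0, "wy": 0, "wz": 0}, {"tx": 0, "ty": -3.8, "tz": 0, "wx": 0, "wy": 0, "wz": 0}, {"tx": 0, "ty": -3.8, "tz": 0, "wx": 0, "wy": 0, "wz": 0.006}, {"tx": 0, "ty": 0, "tz": 4, "wx": 0, "wy": 0, "wz": 0}, {"tx": 0, "ty": 0, "tz": 4, "wx": 0, "wy": 0, "wz": 0}, {"tx": 0, "ty": 0, "tz": 2, "wx": 0, "wy": 0, "wz": 0}, {"tx": -1, "ty": 0, "tz": 0, "wx": 0, "wy": 0, "wz": 0}, {"tx": -1, "ty": 0, "tz": 0, "wx": 0, "wy": 0, "wz": 0}, {"tx": -1, "ty": 0, "tz": 0, "wx": 0, "wy": 0, "wz": 0}, {"tx": -0.7, "ty": 0, "tz": 0, "wx": 0, "wy": 0, "wz": 0}, {"tx": -0.6, "ty": 0, "tz": 0, "wx": 0, "wy": 0, "wz": 0}]}}

```text
clock: 12.55
tcp_pos: [0.5462, 0.0053, 0.0196]
tool_rot: [-0.001, 0.003, 1.0, 0.0]
ft_force: [-7.3, 1.1, 6.9]
finger_gap: 0.797
finger_force: 3.8
```

{"op": "drive_tool", "data": {"motion": [{"tx": -0.3, "ty": 0, "tz": 0, "wx": 0, "wy": 0, "wz": 0}, {"tx": -0.3, "ty": 0, "tz": 0, "wx": 0, "wy": 0, "wz": 0}]}}

```text
clock: 12.8
tcp_pos: [0.552, 0.0052, 0.0195]
tool_rot: [-0.001, 0.003, 1.0, 0.0]
ft_force: [-7.0, 0.3, 6.3]
finger_gap: 0.798
finger_force: 3.6
```

{"op": "drive_tool", "data": {"motion": [{"tx": -0.2, "ty": 0, "tz": 0, "wx": 0, "wy": 0, "wz": -0.006}, {"tx": -0.1, "ty": 0, "tz": 0, "wx": 0, "wy": 0, "wz": 0}]}}

```text
clock: 13.05
tcp_pos: [0.5542, 0.0051, 0.0194]
tool_rot: [-0.002, 0.0, 1.0, 0.0]
ft_force: [-13.3, -0.6, 12.8]
finger_gap: 0.801
finger_force: 7.2
```

{"op": "drive_tool", "data": {"motion": [{"tx": -0.15, "ty": 0, "tz": 0, "wx": 0, "wy": 0, "wz": 0}, {"tx": -0.1, "ty": 0, "tz": 0, "wx": 0, "wy": 0, "wz": 0}]}}

```text
clock: 13.3
tcp_pos: [0.5545, 0.0051, 0.0193]
tool_rot: [-0.004, 0.0, 1.0, 0.0]
ft_force: [-25.6, -0.0, 25.4]
finger_gap: 0.8
finger_force: 13.8
```

{"op": "drive_tool", "data": {"motion": [{"tx": 1, "ty": 0, "tz": 0, "wx": 0, "wy": 0, "wz": 0}, {"tx": 3, "ty": 0, "tz": -0.5, "wx": 0, "wy": 0, "wz": 0}, {"tx": 0, "ty": 0, "tz": -4.75, "wx": 0, "wy": 0, "wz": 0}, {"tx": 0, "ty": 6, "tz": -4.75, "wx": 0, "wy": 0, "wz": 0.173}, {"tx": 0, "ty": 0, "tz": 0, "wx": 0, "wy": 0, "wz": 0.175}, {"tx": 0, "ty": 0, "tz": 0, "wx": 0, "wy": 0, "wz": 0.175}, {"tx": 0, "ty": 0, "tz": 0, "wx": 0, "wy": 0, "wz": 0.175}, {"tx": 0, "ty": 0, "tz": 0, "wx": 0, "wy": 0, "wz": 0.175}, {"tx": 0, "ty": 0, "tz": 0, "wx": 0, "wy": 0, "wz": 0.175}, {"tx": 0, "ty": 0, "tz": 0, "wx": 0, "wy": 0, "wz": 0.175}, {"tx": 0, "ty": 0, "tz": 0, "wx": 0, "wy": 0, "wz": 0.175}, {"tx": 0, "ty": 0, "tz": 0, "wx": 0, "wy": 0, "wz": 0.173}], "claw": 0.5}}

```text
clock: 14.8
tcp_pos: [0.5186, 0.0532, 0.1101]
tool_rot: [0.0, 0.708, 0.706, 0.001]
ft_force: [0.8, 0.0, 0.3]
finger_gap: 0.504
finger_force: 0.0
```

```bash
cat >> h.py <<'E'
def smeter(x1=.637,y0=-.069):
    b=get_image("scene");P=pts(b); m=(P[...,0]>.5)&(P[...,0]<x1)&(P[...,1]>y0)&(P[...,1]<.11)&(P[...,2]>.028)&(P[...,2]<.05)
    Q=P[m][:,:2]*1000; return len(Q),Q.min(0),Q.max(0),cv2.minAreaRect(Q.astype(np.float32))
E
python3 - <<'E'
from h import *
s=env.get_state();print(s["tcp_pos"],s["tool_rot"],s["finger_gap"]);print(smeter(.65,-.08))
E
```

```text
[0.51862286 0.05324842 0.11008022] [2.62451016e-04 7.07878259e-01 7.06334187e-01 5.63454038e-04] 0.5038581448056239
(574, array([515.90990717, -76.46622658]), array([648.15853294,  70.90411163]), ((582.586181640625, -3.1926040649414062), (148.21543884277344, 130.72132873535156), 88.97476959228516))
```

{"op": "drive_tool", "data": {"motion": [{"tx": 3.6, "ty": 0, "tz": 0, "wx": 0, "wy": 0, "wz": 0}, {"tx": 3.6, "ty": 3.5, "tz": 0, "wx": 0, "wy": 0, "wz": 0}, {"tx": 0, "ty": 4, "tz": 0, "wx": 0, "wy": 0, "wz": 0}, {"tx": 0, "ty": 0, "tz": 4, "wx": 0, "wy": 0, "wz": 0}, {"tx": 0, "ty": 0, "tz": 3.5, "wx": 0, "wy": 0, "wz": 0}, {"tx": 0, "ty": 0, "tz": 1.6, "wx": 0, "wy": 0, "wz": 0}, {"tx": -1, "ty": 0, "tz": 0, "wx": 0, "wy": 0, "wz": 0}, {"tx": -1, "ty": 0, "tz": 0, "wx": 0, "wy": 0, "wz": 0}, {"tx": -0.8, "ty": 0, "tz": 0, "wx": 0, "wy": 0, "wz": 0}, {"tx": -0.5, "ty": 0, "tz": 0, "wx": 0, "wy": 0, "wz": 0}, {"tx": -0.5, "ty": 0, "tz": 0, "wx": 0, "wy": 0, "wz": 0}]}}

```text
clock: 16.23
tcp_pos: [0.5934, 0.0877, 0.0192]
tool_rot: [-0.0, 0.706, 0.709, 0.001]
ft_force: [-0.1, 4.1, 1.8]
finger_gap: 0.498
finger_force: 1.9
```

{"op": "drive_tool", "data": {"motion": [{"tx": -0.3, "ty": 0, "tz": 0, "wx": 0, "wy": 0, "wz": 0}, {"tx": -0.1, "ty": 0, "tz": 0, "wx": 0, "wy": 0, "wz": 0}]}}

```text
clock: 16.48
tcp_pos: [0.5936, 0.0844, 0.0192]
tool_rot: [-0.0, 0.705, 0.709, 0.001]
ft_force: [0.9, 5.0, 4.2]
finger_gap: 0.499
finger_force: 2.5
```

{"op": "drive_tool", "data": {"motion": [{"tx": -0.2, "ty": 0, "tz": 0, "wx": 0, "wy": 0, "wz": 0}, {"tx": -0.1, "ty": 0, "tz": 0, "wx": 0, "wy": 0, "wz": 0}]}}

```text
clock: 16.73
tcp_pos: [0.5936, 0.0832, 0.0192]
tool_rot: [-0.001, 0.705, 0.709, 0.001]
ft_force: [1.5, 10.8, 3.2]
finger_gap: 0.496
finger_force: 5.4
```

{"op": "drive_tool", "data": {"motion": [{"tx": -0.15, "ty": 0, "tz": 0, "wx": 0, "wy": 0, "wz": 0}, {"tx": -0.1, "ty": 0, "tz": 0, "wx": 0, "wy": 0, "wz": 0}]}}

```text
clock: 16.98
tcp_pos: [0.5936, 0.083, 0.0193]
tool_rot: [-0.001, 0.704, 0.71, 0.002]
ft_force: [1.7, 16.6, 3.4]
finger_gap: 0.501
finger_force: 8.4
```

{"op": "drive_tool", "data": {"motion": [{"tx": 1, "ty": 0, "tz": 0, "wx": 0, "wy": 0, "wz": 0}, {"tx": 3, "ty": 0, "tz": 0, "wx": 0, "wy": 0, "wz": 0}, {"tx": 0, "ty": 0, "tz": -5, "wx": 0, "wy": 0, "wz": 0}, {"tx": 0, "ty": 0, "tz": -6, "wx": 0, "wy": 0, "wz": 0}, {"tx": 0, "ty": 0, "tz": -6, "wx": 0, "wy": 0, "wz": 0}, {"tx": 4, "ty": -3, "tz": 0, "wx": 0, "wy": 0, "wz": 0}, {"tx": 5, "ty": -3, "tz": 0, "wx": 0, "wy": 0, "wz": 0}, {"tx": 5, "ty": -3, "tz": 0, "wx": 0, "wy": 0, "wz": 0}, {"tx": 5, "ty": -3, "tz": 0, "wx": 0, "wy": 0, "wz": 0}, {"tx": 5, "ty": -2, "tz": 0, "wx": 0, "wy": 0, "wz": 0}, {"tx": 0, "ty": 0, "tz": 0, "wx": 0, "wy": 0, "wz": 0}]}}

```text
clock: 18.35
tcp_pos: [0.4491, 0.3613, 0.188]
tool_rot: [-0.0, 0.703, 0.711, -0.001]
ft_force: [0.8, -1.3, -0.6]
finger_gap: 0.502
finger_force: 0.0
```

```bash
python3 - <<'E'
from h import *
s=env.get_state();print(s["tcp_pos"],s["ft_force"])
a=get_image("top");P=pts(a)
m=(P[...,0]>.53)&(P[...,0]<.637)&(P[...,1]>-.069)&(P[...,1]<.12)&(P[...,2]>.0285)&(P[...,2]<.055)
Q=P[m][:,:2]*1000
print(len(Q),Q.min(0),Q.max(0),cv2.minAreaRect(Q.astype(np.float32))); print(smeter())
b=get_image("scene")
cv2.imwrite("pics/m5.png",np.vstack([cv2.resize(i["frame"][r:r+75,c:c+150,::-1],None,fx=4,fy=4,interpolation=cv2.INTER_CUBIC) for i,r,c in((a,145,320),(b,190,310))]))
E
```

```text
[0.44909086 0.36129102 0.18795489] [ 0.81211104 -1.32138054 -0.64884827]
1007 [562.27230234 -68.96656101] [636.62183897  73.11965233] ((600.21875, 2.3444442749023438), (141.97506713867188, 74.30728912353516), 89.22872924804688)
(597, array([560.03963179, -68.56001802]), array([636.78352703,  74.91731103]), ((599.7660522460938, 3.1226806640625), (143.22360229492188, 76.47956085205078), 88.69949340820312))
```

View pics/m5.png

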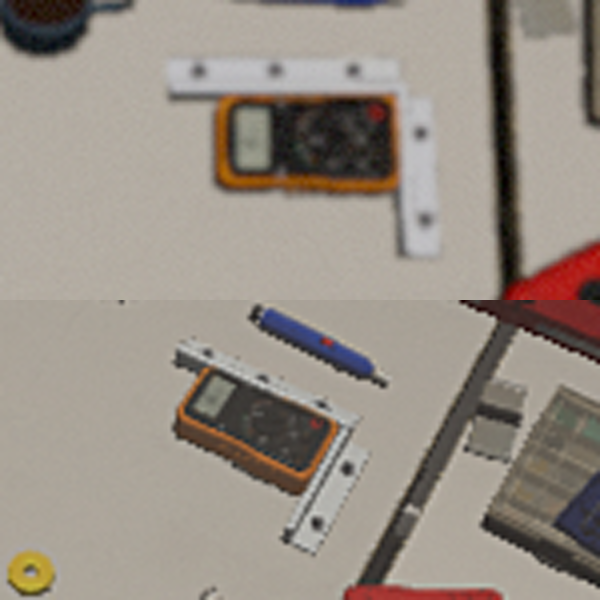

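Both views show the meter tight in the corner. I'll press it once more along x, since the end push may have opened a small gap at the long rail.

{"op": "drive_tool", "data": {"motion": [{"tx": -6, "ty": 1, "tz": 0, "wx": 0, "wy": 0, "wz": 0}, {"tx": -6, "ty": 1, "tz": 0, "wx": 0, "wy": 0, "wz": 0}, {"tx": -6, "ty": 1, "tz": 0, "wx": 0, "wy": 0, "wz": 0}, {"tx": -6, "ty": 1, "tz": 0, "wx": 0, "wy": 0, "wz": 0}, {"tx": -6, "ty": 1, "tz": 0, "wx": 0, "wy": 0, "wz": 0}, {"tx": -6, "ty": 0.7, "tz": 0, "wx": 0, "wy": 0, "wz": 0}, {"tx": 0, "ty": 0, "tz": 0, "wx": 0, "wy": 0, "wz": -0.173}, {"tx": 0, "ty": 0, "tz": 0, "wx": 0, "wy": 0, "wz": -0.173}, {"tx": 0, "ty": 0, "tz": 0, "wx": 0, "wy": 0, "wz": -0.173}, {"tx": 0, "ty": 0, "tz": 0, "wx": 0, "wy": 0, "wz": -0.173}, {"tx": 0, "ty": 0, "tz": 0, "wx": 0, "wy": 0, "wz": -0.173}, {"tx": 0, "ty": 0, "tz": 0, "wx": 0, "wy": 0, "wz": -0.173}], "claw": 0.2}}

```text
clock: 20.0
tcp_pos: [0.5101, -0.0046, 0.1887]
tool_rot: [-0.0, 0.26, 0.966, -0.0]
ft_force: [-0.2, -0.0, -0.4]
finger_gap: 0.802
finger_force: 0.0
```

{"op": "drive_tool", "data": {"motion": [{"tx": 0, "ty": 0, "tz": 0, "wx": 0, "wy": 0, "wz": -0.173}, {"tx": 0, "ty": 0, "tz": 0, "wx": 0, "wy": 0, "wz": -0.173}, {"tx": 0, "ty": 0, "tz": 0, "wx": 0, "wy": 0, "wz": -0.173}, {"tx": 0, "ty": 0, "tz": 0, "wx": 0, "wy": 0, "wz": 0}]}}

```text
clock: 20.5
tcp_pos: [0.5102, -0.0042, 0.1887]
tool_rot: [-0.0, 0.007, 1.0, -0.0]
ft_force: [-0.2, 0.3, -0.2]
finger_gap: 0.797
finger_force: 0.0
```

{"op": "drive_tool", "data": {"motion": [{"tx": 0, "ty": 0.8, "tz": 4, "wx": 0, "wy": 0, "wz": -0.014}, {"tx": 0, "ty": 0, "tz": 5, "wx": 0, "wy": 0, "wz": 0}, {"tx": 0, "ty": 0, "tz": 5, "wx": 0, "wy": 0, "wz": 0}, {"tx": 0, "ty": 0, "tz": 2.9, "wx": 0, "wy": 0, "wz": 0}, {"tx": -1.2, "ty": 0, "tz": 0, "wx": 0, "wy": 0, "wz": 0}, {"tx": -1.2, "ty": 0, "tz": 0, "wx": 0, "wy": 0, "wz": 0}, {"tx": -1, "ty": 0, "tz": 0, "wx": 0, "wy": 0, "wz": 0}, {"tx": -0.5, "ty": 0, "tz": 0, "wx": 0, "wy": 0, "wz": 0}, {"tx": -0.3, "ty": 0, "tz": 0, "wx": 0, "wy": 0, "wz": 0}, {"tx": -0.2, "ty": 0, "tz": 0, "wx": 0, "wy": 0, "wz": 0}]}}

```text
clock: 21.75
tcp_pos: [0.5533, 0.0058, 0.0197]
tool_rot: [-0.001, -0.002, 1.0, 0.0]
ft_force: [-12.2, 0.8, 13.0]
finger_gap: 0.802
finger_force: 6.8
```

{"op": "drive_tool", "data": {"motion": [{"tx": -0.15, "ty": 0, "tz": 0, "wx": 0, "wy": 0, "wz": 0}, {"tx": -0.1, "ty": 0, "tz": 0, "wx": 0, "wy": 0, "wz": 0}]}}

```text
clock: 22.0
tcp_pos: [0.5545, 0.0055, 0.0196]
tool_rot: [-0.003, -0.001, 1.0, 0.0]
ft_force: [-15.7, 0.4, 14.5]
finger_gap: 0.799
finger_force: 8.4
```

{"op": "drive_tool", "data": {"motion": [{"tx": -0.1, "ty": 0, "tz": 0, "wx": 0, "wy": 0, "wz": 0}, {"tx": 1, "ty": 0, "tz": 0, "wx": 0, "wy": 0, "wz": 0}, {"tx": 3, "ty": 0, "tz": 0, "wx": 0, "wy": 0, "wz": 0}, {"tx": 0, "ty": 0, "tz": -4, "wx": 0, "wy": 0, "wz": 0}, {"tx": 0, "ty": 0, "tz": -6, "wx": 0, "wy": 0, "wz": 0}, {"tx": 0, "ty": 0, "tz": -6, "wx": 0, "wy": 0, "wz": 0}, {"tx": 2, "ty": 5, "tz": 0, "wx": 0, "wy": 0, "wz": 0}, {"tx": 2, "ty": 6, "tz": 0, "wx": 0, "wy": 0, "wz": 0}, {"tx": 2, "ty": 6, "tz": 0, "wx": 0, "wy": 0, "wz": 0}, {"tx": 1, "ty": 6, "tz": 0, "wx": 0, "wy": 0, "wz": 0}, {"tx": 0, "ty": 6, "tz": 0, "wx": 0, "wy": 0, "wz": 0}, {"tx": 0, "ty": 0, "tz": 0, "wx": 0, "wy": 0, "wz": 0}]}}

```text
clock: 23.5
tcp_pos: [0.4454, 0.2989, 0.1794]
tool_rot: [-0.0, -0.006, 1.0, 0.001]
ft_force: [-0.1, -0.1, -0.9]
finger_gap: 0.801
finger_force: 0.0
```

```bash
python3 - <<'E'
from h import *
s=env.get_state();print(s["tcp_pos"],s["ft_force"])
a=get_image("top");save(a,"top6.png");P=pts(a)
m=(P[...,0]>.53)&(P[...,0]<.637)&(P[...,1]>-.069)&(P[...,1]<.12)&(P[...,2]>.0285)&(P[...,2]<.055)
Q=P[m][:,:2]*1000
print(len(Q),Q.min(0),Q.max(0)); print(smeter())
# near edge and left edge slope: column-wise extremes
ys=np.arange(-55,62,6); e=[Q[np.abs(Q[:,1]-y)<3,0].min() for y in ys]; print("near edge deg",np.degrees(np.polyfit(ys,e,1)[0]),np.mean(e))
E
```

```text
[0.4454301  0.2989183  0.17942529] [-0.10931191 -0.05243459 -0.88670762]
997 [564.98071757 -68.99591506] [636.96679866  73.69540024]
(581, array([560.55864078, -68.09042543]), array([636.96899784,  74.85211591]), ((598.7512817382812, 3.3918228149414062), (76.3851089477539, 142.92001342773438), 0.057374950498342514))
near edge deg 0.7940846988311577 567.1623845749402
```

View pics/top6.png

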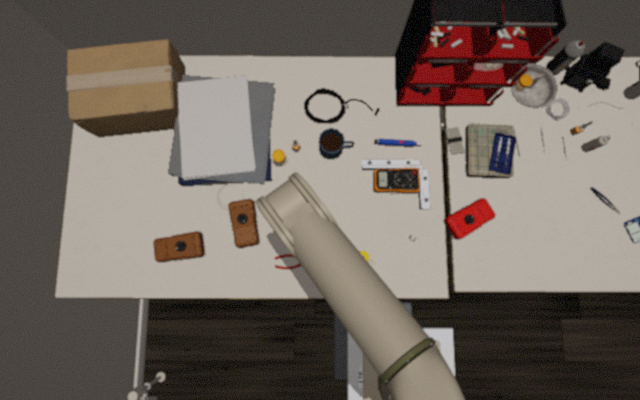

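The meter sits in the square at about (398,180). The bystanders are where they were and the arm is clear, with the tool 0.18 m above the desk, so I'm handing in.

```bash
python3 -c "
from workcell import env
print(env.hand_in())"
```

```text
the job is handed in; nothing more can be done
None
```

I pushed the multimeter into the square, pressed it against both rails (firm stops on each, up to about 26 N), and handed the job in at about 24 s with the arm clear and nothing else moved, as far as the cameras show; I got no verdict back.

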